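Load a battery pack into a test box and slide its cover shut

TASK

Slide the flat cover of the battery test box all the way open, then take the longer of the two battery packs and lower it (do not drop it) flat onto the compartment floor, squarely in line between the two contact blocks. Let go of it and slide the cover fully shut over it. Leave everything else on the table where it lies.

Things in the scene. Friction and masses are not known exactly. Their poses are not given: they have to be found in the camera images.
- station: battery test box, fixed: grey metal case 200 (x) x 320 (y) x 73 mm high. Origin: centre of its underside. y: slide direction. Open-topped compartment in its -y part (robot's right), closed deck in its +y part. Compartment inside 180 (x) x 140 mm (y), floor 8 mm above the table. Side rails along y at x = +-86 to +-100 mm, tops at 73 mm, hold the cover.
- seat (a point): point on the compartment floor midway between the contact blocks, at (0, -82, 8) mm in the box's frame, same axes. The two black, brass-faced contact blocks stand at the compartment's x ends: 24 (x) x 44 (y) mm, 26 mm high, free gap between them 131 mm along x. Compartment walls lie 70 mm either side in y and rise 50 mm above the floor.
- cover (a joint): slide of the test box's flat aluminium cover (178 mm in x, 150 mm in y, 6 mm thick, top surface 67 mm above the table), in m: 0 = fully shut over the compartment, 0.15 = fully open, parked over the deck; grows towards the box's +y. It has light friction (2 N) and stays where it is left.
- cover_grip (a point): centre of the upright black handle fin in the middle of the cover, 70 mm long (box x), 16 mm thick (box y), 30 mm tall, its top 97 mm above the table; this point is 85 mm above the table and moves with the cover; same axes as the box.
- long_pack: the longer battery pack, the one to load: a grey block with black end caps, a pale wrap round the middle and brass end terminals, 120 (x) x 40 (y) x 30 mm high, either way round is the same. Origin: centre of its underside; x along its length. About 0.25 kg.
- short_pack: the shorter battery pack, same look, 80 (x) x 40 (y) x 30 mm high: not wanted. Origin: centre of its underside; x along its length.
- multimeter: bystander: black hand multimeter lying flat, 85 (x) x 175 (y) x 44 mm. Origin: centre of its underside.
- mouse: bystander: black computer mouse, 100 (x) x 60 (y) x 34 mm. Origin: centre of its underside.
- jar: bystander: closed jar, 64 mm diameter, 85 mm high. Origin: centre of its underside.
- mug: bystander: white mug, 82 mm diameter, 92 mm high, handle at its +y. Origin: centre of its underside.
- screwdriver: bystander: screwdriver lying along its x axis, handle to -x, about 200 mm long.
There are look-alikes about, which are no part of the job. Leave any green or turquoise look-alike of the long_pack alone.

How it is judged:
By the outcome, as a careful person would: the job done as asked, in the order asked, and still so for the second after the job is handed in, with the robot touching nothing.
It also fails if it takes over 67 s, if anything falls off the work surface, if the arm or the gripper's body presses on something with over 40 N, if the wrist force passes 120 N, or if a joint passes its speed limit or range.

ROBOT

A 6-joint arm with a two-finger parallel gripper is mounted at the origin on the work surface. World frame = base frame: x ahead of the robot, y to its left, z up, the work surface at z = 0. Lengths are in mm, angles in rad, forces in N, time in s.
With the tool pointing down it reaches from about 350 to 775 mm from the base axis. Payload 7.3 kg.
Tool frame: the origin (TCP) lies midway between the tips of the shut fingers; the grasp point (between the pads) lies 19 mm behind it; z points along the fingers, y is the line along which they close (so a half turn about z gives the same grasp; the last joint's range is limited). The gripper opens to 92 mm and grips with 3 to 60 N. Pads are 19 mm wide; open, the fingers measure 130 mm over their backs; the gripper's body (75 mm by 190 mm) begins 47 mm behind the grasp point.
Start: joints at [1.18, 0.342, 1.524, -0, 1.275, -0.146], TCP at [127.224, 509.371, 226.741] pointing down, gripper open.
Joint ranges: [-2.53, 2.53], [-0.77, 2.02], [0.04, 2.7], [-1, 4.14], [0.28, 2.66], [-3.11, 3.11]. Speed limits (rad/s): [2.57, 2.57, 3.14, 3.14, 3.14, 3.14].

INTERFACE

Orientations are given as [roll, pitch, yaw] about the fixed x, y, z axes, in that order (R = Rz(yaw) Ry(pitch) Rx(roll)).
In Python, from plant import bot gives the robot as it stands.
- The arm moves only by the tool servo_tool, never from a script. Its argument "deltas" is a list of rows, each a list of 2 entries, a list of its own where there are three numbers: the shift along the tool's x, y, z in m, then the turn, a rotation vector about the tool's x, y, z in degrees. A call has 1 to 20 rows; each row shifts and turns the commanded pose from where the row before left it, along the tool's axes as they then stand; what a row does not reach is not made up. A row lasts 1/8 s, in which the tool goes at most 62.5 mm and 10.7 degrees, less where a joint would pass 70% of its speed; a pose out of reach is approached as far as the arm can. A call with a gripper value outside its range is refused whole. "fingers" is the opening, from 0 (shut) to 1 (fully open), set as the call begins (left out, the last holds). The fingers move at their own pace and stop on an object; the grip force is fixed at half the most. Time passes only in rows, so rows that do not move let the fingers close. It gives the time, the measured TCP pose, the force, the opening and the grip force at its end, in the units of the state.
- bot.get_obs(): the state, without advancing time (a new reading comes with each control period).
- bot.capture(name): name is "side" or "top"; returns the picture (384x512x3 uint8, red, green, blue); there is no depth.
- bot.camera_model(name): a dict with "mtx" (3x3 intrinsics, pixels), "xyz" and "rotation" of the camera in the world. Camera axes: x right, y down, z forward; pixel columns grow to the right and rows downward; lengths in mm; the calibration is good to about 2 mm. A picture is of the moment at which its call begins. camera_model takes no time and is no camera call.
- bot.close_job(): hands the job in; it is judged then, once.
The state is a dict: "time": time; "joint_positions": joint angles; "dq": joint speeds; "tau": joint torques, N m; "tool_pos": TCP position; "tcp_rot": TCP orientation; "contact_force": force on the tool from outside, world axes, zero at the start; "moment": the same for the moment, N m; "grip_width": finger opening in mm; "finger_force": force on a finger pad.
Only numpy, scipy, OpenCV 4.12 (cv2) and the standard library are available. Lean on these libraries where they do the work, as an engineer would, in place of code of your own. Each camera call takes 0.05 s, during which the arm holds its last target. There are 200 camera calls.

## Working session

There is one attempt and no reset: what is moved stays moved. The work goes in short steps, Python scripts to look and compute and a tool call to move; the robot and the scene stay as the last step left them, time stands still between calls to the robot, and variables do not carry over. Pictures are saved under pics/ and viewed, at most 10 in all, crops included, and the job is handed in when it is done.

Besides the shell and the picture viewer there is one more tool, called after "Call:" as name(argument=value, ...), one argument or row to a line, values as JSON. servo_tool: Moves the arm, as the interface text tells. Its arguments: {"type":"object","properties":{"deltas":{"type":"array"},"fingers":{"type":"number"}},"required":["deltas"]}

```bash
mkdir -p pics; ls
python3 - <<'E'
from plant import bot
import cv2,numpy as np
print({k:np.round(v,3).tolist() for k,v in bot.get_obs().items()})
for n in("side","top"):
    im=bot.capture(n); cv2.imwrite(f"pics/{n}0.png",im[:,:,::-1])
    m=bot.camera_model(n); print(n,{k:np.round(v,4).tolist() for k,v in m.items()})
E
```

```text
pics
{'time': 0.0, 'joint_positions': [1.18, 0.343, 1.525, -0.0, 1.275, -0.146], 'dq': [-0.002, 0.002, -0.0, -0.0, -0.002, -0.002], 'tau': [0.003, -43.125, -24.422, 0.072, 0.056, -0.0], 'tool_pos': [127.081, 508.963, 226.026], 'tcp_rot': [-3.14, -0.0, 2.897], 'contact_force': [0.819, -0.468, -0.047], 'moment': [0.017, -0.027, 0.005], 'finger_force': 0.0, 'grip_width': 91.672}
side {'mtx': [[485.5878, 0.0, 254.9647], [0.0, 485.5878, 192.0159], [0.0, 0.0, 1.0]], 'xyz': [95.9025, -1254.4436, 767.009], 'rotation': [-2.0919, -0.0139, -0.3219]}
top {'mtx': [[386.659, 0.0, 249.2061], [0.0, 386.659, 194.1585], [0.0, 0.0, 1.0]], 'xyz': [301.9673, -113.1868, 1070.711], 'rotation': [-2.9807, -0.0331, -1.5588]}
```

View pics/top0.png

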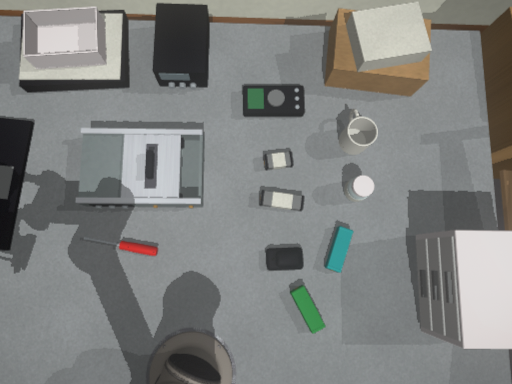

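View pics/side0.png

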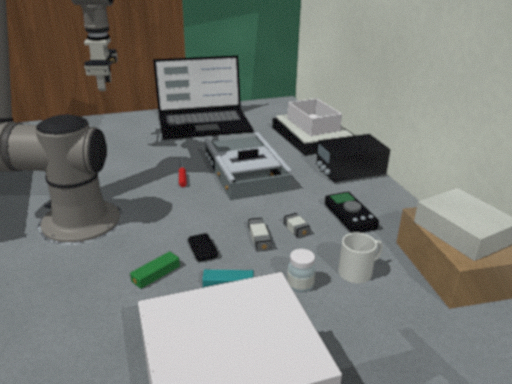

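Top view: box at (141,167), with the cover partly open and its fin at (151,166). Candidates for the long pack are the grey block with pale wrap at (282,199), the shorter one at (278,160), teal at (340,250) and green at (308,309). By the description it is the one at (282,199). I'll check that in a close crop.

Run:
```python
import cv2,numpy as np
t=cv2.imread("pics/top0.png");s=cv2.imread("pics/side0.png")
a=cv2.resize(t[120:215,70:310],None,fx=3.3,fy=3.3,interpolation=cv2.INTER_CUBIC)
b=cv2.resize(s[125:260,180:330],None,fx=2.1,fy=2.1,interpolation=cv2.INTER_CUBIC)
c=np.zeros((600,800,3),np.uint8);c[:a.shape[0],:a.shape[1]]=a[:,:800];c[315:315+b.shape[0],:b.shape[1]]=b
d=cv2.resize(t[180:220,250:315],None,fx=6,fy=6,interpolation=cv2.INTER_CUBIC);c[315:555,400:790]=d
cv2.imwrite("pics/crop1.png",c)
```

```text
(no output)
```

View pics/crop1.png

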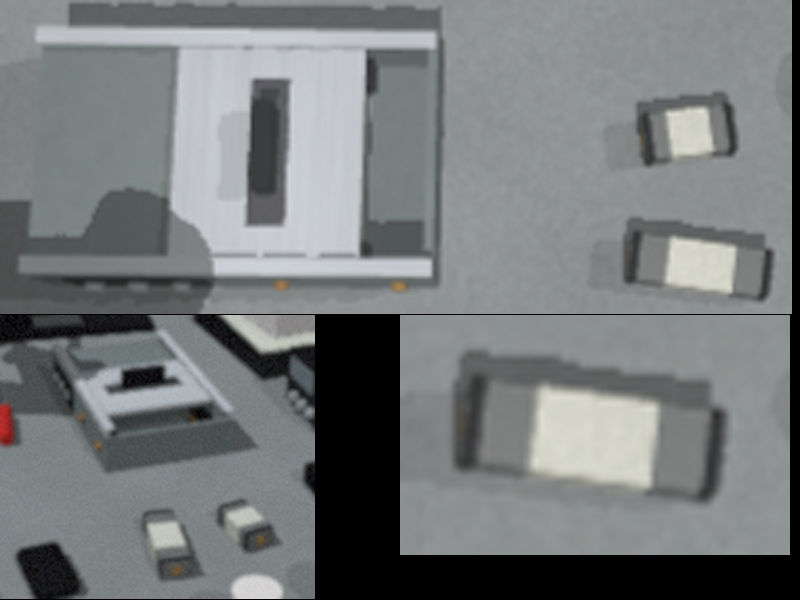

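The close crop confirms the choice: the block at (282,199) is clearly the longer, with pale wrap and black caps. Now measure.

```bash
cat > h.py <<'E'
import cv2,numpy as np
from scipy.spatial.transform import Rotation as Ro
from plant import bot
M={n:bot.camera_model(n) for n in("side","top")}
def ray(n,p):
    m=M[n];d=np.linalg.inv(m["mtx"])@np.array([p[0],p[1],1.])
    return np.array(m["xyz"]),Ro.from_euler("xyz",m["rotation"]).as_matrix()@d
def plane(n,p,z):
    o,d=ray(n,p);return o+d*(z-o[2])/d[2]
def proj(n,P):
    m=M[n];q=m["mtx"]@(Ro.from_euler("xyz",m["rotation"]).as_matrix().T@(np.array(P)-m["xyz"]));return q[:2]/q[2]
def tri(pt,ps):
    o1,d1=ray("top",pt);o2,d2=ray("side",ps);d1/=np.linalg.norm(d1);d2/=np.linalg.norm(d2)
    s=np.linalg.lstsq(np.c_[d1,-d2],o2-o1,rcond=None)[0]
    a,b=o1+d1*s[0],o2+d2*s[1];return (a+b)/2,np.linalg.norm(a-b)
def blobs(im,lo,hi,box,amin=15):
    x0,y0,x1,y1=box;m=cv2.inRange(im[y0:y1,x0:x1],np.array(lo),np.array(hi))
    cs=cv2.findContours(m,cv2.RETR_EXTERNAL,cv2.CHAIN_APPROX_NONE)[0]
    return m,[c+[x0,y0] for c in cs if cv2.contourArea(c)>=amin]
E
python3 - <<'E'
from h import *
t=cv2.imread("pics/top0.png");s=cv2.imread("pics/side0.png")
np.set_printoptions(precision=1,suppress=True)
for n,im,b in(("top",t,(255,145,310,215)),("side",s,(240,205,315,255))):
    for c in blobs(im,(175,)*3,(255,)*3,b)[1]: print("wrap",n,cv2.minAreaRect(c),cv2.contourArea(c),cv2.boxPoints(cv2.minAreaRect(c)).ravel())
for n,im,b in(("top",t,(140,140,165,195)),("side",s,(225,140,275,170))):
    for c in blobs(im,(0,)*3,(75 if n=="top" else 60,)*3,b)[1]: print("fin",n,cv2.minAreaRect(c),cv2.contourArea(c),c.reshape(-1,2).min(0),c.reshape(-1,2).max(0))
print(t[210-12:200,255:312,1]);print(t[122:140,150,1],t[192:212,190,1]);print(t[133,190:210,1],t[200,190:210,1],t[133,70:90,1],t[203,70:90,1])
print(t[165,118:190,1])
for p in((78,128.5),(202.5,129.5),(76,200.5),(201,201)): print(plane("top",p,73))
E
```

```text
wrap top ((281.97161865234375, 199.962890625), (19.758474349975586, 13.67894458770752), 7.594643592834473) 240.0 [271.3 205.4 273.1 191.9 292.7 194.5 290.9 208. ]
wrap top ((278.7300109863281, 159.6099853515625), (13.293608665466309, 12.0208158493042), 81.8698959350586) 137.0 [271.8 153.9 283.7 152.2 285.6 165.3 273.7 167. ]
wrap side ((302.0, 251.5), (5.0, 22.0), 90.0) 85.0 [291. 249. 313. 249. 313. 254. 291. 254.]
wrap side ((258.5154113769531, 229.1230926513672), (10.046813011169434, 14.139959335327148), 82.87498474121094) 111.0 [250.9 225.  264.9 223.3 266.2 233.2 252.1 235. ]
wrap side ((295.8824157714844, 220.52943420410156), (6.305926322937012, 13.581995010375977), 75.96376037597656) 58.5 [288.5 219.1 301.7 215.8 303.2 221.9 290.1 225.2]
fin top ((149.5475311279297, 162.50225830078125), (8.181205749511719, 31.10761070251465), 2.726310968399048) 197.5 [145 147] [154 178]
fin side ((249.00286865234375, 154.26878356933594), (8.287117004394531, 25.165464401245117), 81.25383758544922) 137.5 [237 150] [262 160]
[[130 134 134 120  84  75  61  61  92 128 128 128 128 128 127 127 132 16
[... 543 characters left out ...]
30 148
 148 149]
[190 190 191 190 190 190 190 190 190 191 196 184 138  93 117 148 149 152
 152 150] [200 200 200 200 200 200 200 200 201 202 181 107  98 128 150 148 151 152
 152 151] [143 140 141 145 147 145 144 145 146 145 147 150 149 146 146 145 145 145
 145 145] [78 79 78 78 78 80 83 85 86 84 82 81 82 82 81 82 82 82 83 84]
[135 132 123 130 160 195 194 196 194 194 196 197 197 196 199 200 202 201
 196 183 183 182 181 183 181 181 173 130  60  61  61  63  63  61  59  62
  79  95 109 162 203 204 203 204 205 205 201 200 200 201 201 200 200 201
 204 202 198 199 199 199 199 181 119  95 102 128 128 127 127 127 127 127]
[632.6 311.5  73. ]
[637.5 -17.1  73. ]
[440.1 300.8  73. ]
[444.1 -19.3  73. ]
```

```bash
cat >> h.py <<'E'
def edges(g,cols,r0,r1,th,last=False):
    out=[]
    for c in cols:
        v=g[r0:r1,c].astype(float);v=v[::-1] if last else v
        i=int(np.argmax(v>th))
        if i==0: continue
        f=i-1+(th-v[i-1])/(v[i]-v[i-1]);out.append((c,(r1-1-f) if last else r0+f))
    return np.array(out)
def fit(n,e,z):
    P=np.array([plane(n,p,z)[:2] for p in e])
    vx,vy,x,y=cv2.fitLine(P.astype(np.float32),cv2.DIST_HUBER,0,.01,.01).ravel();return np.array([x,y]),np.degrees(np.arctan2(vy,vx))
E
python3 - <<'E'
from h import *
np.set_printoptions(precision=1,suppress=True)
t=cv2.imread("pics/top0.png")
for nm,a,b in(("long",(282,200),(258.5,229.1)),("short",(278.7,159.6),(295.9,220.5)),("fin",(149.5,162.5),(249.0,154.3))): print(nm,*tri(a,b))
g=t[:,:,1]
for nm,cols,r0,r1,th,l in(("up",range(90,195),118,132,160,0),("low",range(140,198),196,213,160,1)):
    p,a=fit("top",edges(g,cols,r0,r1,th,l),73);print(nm,p,a, "x at y=142:",p[0]+(142-p[1])/np.tan(np.radians(a)))
gT=g.T
for nm,rows,r0,r1,th,l in(("Rup",range(129,133),190,212,160,1),("Rlow",range(198,203),190,212,160,1),("Lup",range(129,132),70,95,175,0)):
    e=edges(gT,rows,r0,r1,th,l)[:,::-1];print(nm,np.mean([plane("top",p,73) for p in e],0))
# long pack long edges/angle: dark+grey+wrap top; wrap edges
for nm,r0,r1,th,l in(("wU",185,199,170,0),("wL",201,213,178,1)):
    p,a=fit("top",edges(g,range(275,290),r0,r1,th,l),30);print(nm,p,a)
for nm,r0,r1,th,l in(("wl",262,280,172,0),("wr",284,300,172,1)):
    p,a=fit("top",edges(gT,range(195,205),r0,r1,th,l)[:,::-1],30);print(nm,p,a)
E
```

```text
long [ 456.5 -235.2   31.9] 0.1672906120282027
short [ 569.2 -226.1   32. ] 0.4365670545473576
fin [542.3 116.7  81.5] 0.6600465056436736
up [636.7 143.3] -89.43294 x at y=142: 636.7117
low [436.9  90.5] -89.46007 x at y=142: 436.45776
Rup [633.3 -14.7  73. ]
Rlow [446.7 -16.2  73. ]
Lup [628.7 304.6  73. ]
wU [ 476.6 -235.2] 83.28167
wL [ 437.2 -239.5] 83.67042
wl [ 457.6 -207.4] -7.3655543
wr [ 458.6 -262.9] -7.3291197
```

Box measured: rails 200.3 mm apart and 320 mm long, as given. Its centre is about (536.6, 144.5) and its yaw 0.55°. The long pack is at (457, -235), top at 31.9 mm, width 39.4 mm, yaw 83.2°. I'll go above the cover fin.

Call:
servo_tool(
  deltas=[
    [[0,0,0],[0,0,-7.3]],
    [[0,0,0],[0,0,-7.2]],
    [[-0.015,-0.014,0],[0,0,0]],
    [[-0.03,-0.029,0],[0,0,0]],
    [[-0.03,-0.029,0],[0,0,0]],
    [[-0.03,-0.029,0],[0,0,0]],
    [[-0.03,-0.029,0],[0,0,0]],
    [[-0.03,-0.029,0],[0,0,0]],
    [[-0.03,-0.029,0],[0,0,0]],
    [[-0.03,-0.029,0],[0,0,0]],
    [[-0.03,-0.029,0],[0,0,0]],
    [[-0.03,-0.029,0],[0,0,0]],
    [[-0.03,-0.029,0],[0,0,0]],
    [[-0.03,-0.029,0],[0,0,0]],
    [[-0.03,-0.029,0],[0,0,0]],
    [[-0.03,-0.029,0],[0,0,0]],
    [[0,-0.004,0.02],[0,0,0]],
    [[0,0,0],[0,0,0]],
    [[0,0,0],[0,0,0]],
  ],
  fingers=1,
)

```text
time: 2.48
tool_pos: [535.4, 118.1, 207.1]
tcp_rot: [3.141, 0.0, -3.133]
contact_force: [0.3, 0.5, 0.9]
grip_width: 92.3
finger_force: 0.0
```

Run:
```python
from h import *
o=bot.get_obs();print(o["time"],o["tool_pos"],np.degrees(o["tcp_rot"]))
np.set_printoptions(precision=1,suppress=True)
t=cv2.imread("pics/top0.png")
for p,z in(((145.3,163),97),((154.2,163),97),((149.5,147),97),((149.5,178),97),((122.3,165),67),((180.2,165),67)): print(p,plane("top",p,z))
for n in("side","top"): cv2.imwrite(f"pics/{n}1.png",bot.capture(n)[:,:,::-1])
s=cv2.imread("pics/side1.png")[70:230,150:310];cv2.imwrite("pics/s1c.png",cv2.resize(s,None,fx=3.5,fy=3.5,interpolation=cv2.INTER_CUBIC))
```

```text
2.475 [535.36149856 118.13690159 207.11282716] [ 1.79991188e+02  4.69956559e-03 -1.79497220e+02]
(145.3, 163) [536.7 123.8  97. ]
(154.2, 163) [537.1 101.2  97. ]
(149.5, 147) [579.3 115.4  97. ]
(149.5, 178) [497.7 111.1  97. ]
(122.3, 165) [537.3 190.9  67. ]
(180.2, 165) [540.3  39.2  67. ]
```

View pics/s1c.png

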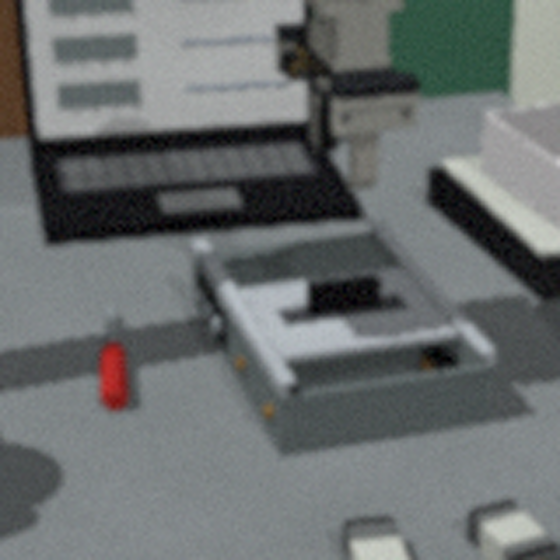

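The side crop shows the fin upright at crop (345,295), with the fingers above it. The cover edges (39..191) put its centre at y=115, x≈537. I'll go down and grip the fin.

Call:
servo_tool(
  deltas=[
    [[-0.001,-0.003,0.02],[0,0,0]],
    [[0,0,0.03],[0,0,0]],
    [[0,0,0.03],[0,0,0]],
    [[0,0,0.03],[0,0,0]],
    [[0,0,0.015],[0,0,0]],
    [[0,0,0.008],[0,0,0]],
    [[0,0,0],[0,0,0]],
    [[0,0,0],[0,0,0]],
  ],
)

```text
time: 3.58
tool_pos: [537.2, 114.9, 74.7]
tcp_rot: [3.141, 0.002, -3.133]
contact_force: [-0.3, -0.8, 0.5]
grip_width: 91.8
finger_force: 0.0
```

Call:
servo_tool(
  deltas=[
    [[0,0,0],[0,0,0]],
    [[0,0,0],[0,0,0]],
    [[0,0,0],[0,0,0]],
    [[0,0,0],[0,0,0]],
    [[0,0,0],[0,0,0]],
    [[0,0,0],[0,0,0]],
    [[0,0,0],[0,0,0]],
    [[0,0,0],[0,0,0]],
  ],
  fingers=0,
)

```text
time: 4.58
tool_pos: [536.5, 115.0, 73.7]
tcp_rot: [3.141, 0.0, -3.133]
contact_force: [0.8, 2.1, -0.5]
grip_width: 16.5
finger_force: 1.1
```

Call:
servo_tool(
  deltas=[
    [[0,0,0],[0,0,0]],
    [[0,0,0],[0,0,0]],
    [[0,0.006,0],[0,0,0]],
    [[0,0.012,0],[0,0,0]],
    [[0,0.015,0],[0,0,0]],
    [[0,0.015,0],[0,0,0]],
    [[0,0.015,0],[0,0,0]],
    [[0,0.012,0],[0,0,0]],
    [[0,0.008,0],[0,0,0]],
    [[0,0.004,0],[0,0,0]],
    [[0,0,0],[0,0,0]],
  ],
)

```text
time: 5.95
tool_pos: [535.6, 202.5, 73.7]
tcp_rot: [3.14, -0.0, -3.133]
contact_force: [-1.2, 2.7, 0.9]
grip_width: 16.0
finger_force: 30.0
```

Call:
servo_tool(
  deltas=[
    [[0,0.003,0],[0,0,0]],
    [[0,0.003,0],[0,0,0]],
    [[0,0,0],[0,0,0]],
  ],
)

```text
time: 6.32
tool_pos: [535.6, 207.9, 73.7]
tcp_rot: [3.141, -0.0, -3.133]
contact_force: [-2.1, -0.5, 1.3]
grip_width: 15.8
finger_force: 30.0
```

Call:
servo_tool(
  deltas=[
    [[0,0.002,0],[0,0,0]],
    [[0,0.002,0],[0,0,0]],
    [[0,0,0],[0,0,0]],
  ],
)

```text
time: 6.7
tool_pos: [535.5, 212.0, 73.7]
tcp_rot: [3.141, -0.0, -3.133]
contact_force: [-2.9, -0.7, 2.2]
grip_width: 16.0
finger_force: 30.0
```

Call:
servo_tool(
  deltas=[
    [[0,0.002,0],[0,0,0]],
    [[0,0.001,0],[0,0,0]],
    [[0,0,0],[0,0,0]],
  ],
)

```text
time: 7.08
tool_pos: [535.5, 212.6, 73.7]
tcp_rot: [-3.138, -0.001, -3.133]
contact_force: [-2.9, -10.8, 2.9]
grip_width: 15.8
finger_force: 30.0
```

The stop is reached at y=212.6, where a 10.8 N reaction shows. Now release and rise.

Call:
servo_tool(
  deltas=[
    [[0,-0.002,0],[0,0,0]],
    [[0,0,0],[0,0,0]],
    [[0,0,0],[0,0,0]],
    [[0,0,0],[0,0,0]],
    [[0,0,0],[0,0,0]],
    [[0,0,0],[0,0,0]],
    [[0,0,-0.015],[0,0,0]],
    [[0,0,-0.03],[0,0,0]],
    [[0,0,-0.04],[0,0,0]],
    [[0,0,-0.03],[0,0,0]],
    [[0,0,-0.015],[0,0,0]],
  ],
  fingers=1,
)

```text
time: 8.45
tool_pos: [536.4, 212.9, 206.5]
tcp_rot: [3.141, 0.004, -3.133]
contact_force: [0.4, -0.0, -0.3]
grip_width: 91.8
finger_force: 0.0
```

Call:
servo_tool(
  deltas=[
    [[0.003,-0.015,0],[0,0,0]],
    [[0.0055,-0.03,0],[0,0,0]],
    [[0.0055,-0.03,0],[0,0,0]],
    [[0.0055,-0.03,0],[0,0,0]],
    [[0.0055,-0.03,0],[0,0,0]],
    [[0.0055,-0.03,0],[0,0,0]],
    [[0.0055,-0.03,0],[0,0,0]],
    [[0.0055,-0.03,0],[0,0,0]],
    [[0.0055,-0.03,0],[0,0,0]],
    [[0.0055,-0.03,0],[0,0,0]],
    [[0.0055,-0.03,0],[0,0,0]],
    [[0.0055,-0.03,0],[0,0,0]],
    [[0.0055,-0.03,0],[0,0,0]],
    [[0.0055,-0.03,0],[0,0,0]],
    [[0.0055,-0.03,0],[0,0,0]],
    [[0.0025,-0.01,0],[0,0,0]],
  ],
)

```text
time: 10.45
tool_pos: [455.3, -234.2, 202.3]
tcp_rot: [3.14, -0.002, -3.136]
contact_force: [-0.4, 0.1, 0.2]
grip_width: 91.7
finger_force: 0.0
```

Call:
servo_tool(
  deltas=[
    [[0,0,0],[0,0,9.73]],
    [[0,0,0],[0,0,9.73]],
    [[0,0,0],[0,0,9.73]],
    [[0,0,0],[0,0,9.73]],
    [[0,0,0],[0,0,9.73]],
    [[0,0,0],[0,0,9.73]],
    [[0,0,0],[0,0,9.73]],
    [[0,0,0],[0,0,9.73]],
    [[0,0,0],[0,0,9.73]],
    [[0,0,0],[0,0,9.73]],
    [[0,0,0],[0,0,0]],
    [[0,0,0],[0,0,0]],
  ],
)

```text
time: 11.95
tool_pos: [456.6, -232.5, 203.3]
tcp_rot: [-3.141, -0.001, 1.455]
contact_force: [-0.2, 1.0, 0.5]
grip_width: 91.5
finger_force: 0.0
```

Run:
```python
from h import *
t=bot.capture("top")[:,:,::-1];cv2.imwrite("pics/top2.png",t);s=bot.capture("side")[:,:,::-1];cv2.imwrite("pics/side2.png",s)
o=bot.get_obs();print(o["tool_pos"],np.degrees(o["tcp_rot"]))
a=cv2.resize(t[115:215,70:215],None,fx=5.4,fy=5.4,interpolation=cv2.INTER_CUBIC);cv2.imwrite("pics/c2.png",a)
```

```text
[ 456.72494378 -232.70987231  203.51938702] [-1.79980325e+02 -1.86302614e-02  8.33009020e+01]
```

View pics/c2.png

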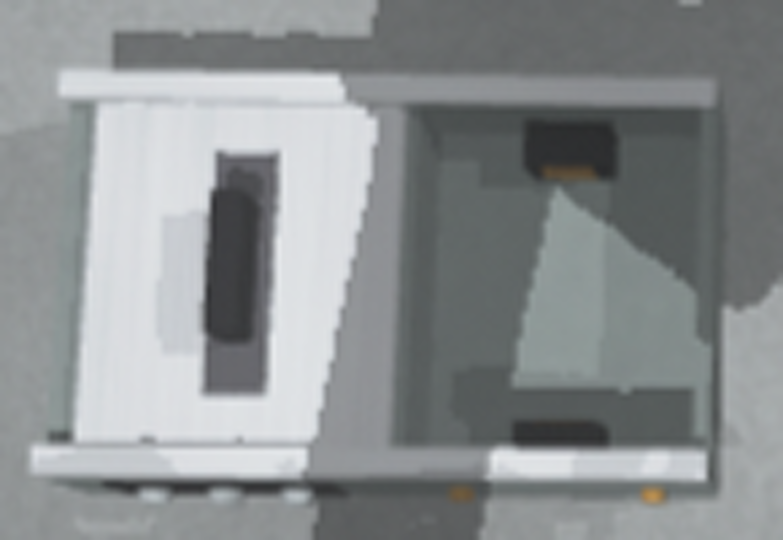

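The crop shows the cover parked over the deck and the compartment clear. The contact blocks are at crop (570,150) and (561,433), with inner top edges near rows 167 and 422. I'll check the seat against them.

Run:
```python
from h import *
np.set_printoptions(precision=1,suppress=True)
t=cv2.imread("pics/top2.png");g=t[:,:,1]
f=lambda u,v:((u+.5)/5.4+69.5,(v+.5)/5.4+114.5)
for p in((570,167),(561,422),(524,165),(614,165),(513,422),(608,422)): print(p,plane("top",f(*p),34))
for nm,cols in(("up",range(168,182)),("low",range(168,180))):
    for c in(172,175,178): print(nm,c,g[134:152,c] if nm=="up" else g[184:202,c])
print(g[142,160:192],g[194,160:190])
s=cv2.imread("pics/side2.png")
for n,P in(("top",(537.4,62.5,8)),("side",(537.4,62.5,8))): print(n,proj(n,P))
```

```text
(570, 167) [602.9  60.3  34. ]
(561, 422) [471.   59.2  34. ]
(524, 165) [603.5  83.7  34. ]
(614, 165) [604.5  38.   34. ]
(513, 422) [470.6  83.   34. ]
(608, 422) [471.4  35.8  34. ]
up 172 [105  76  74  61  46  47  47  46  48  48  48  55  67  75  79 101 119 132]
up 175 [109  77  74  61  45  46  47  47  48  47  47  52  66  79  85  91 101 116]
up 178 [109  77  74  59  46  45  47  48  47  47  47  53  67  78  90 101 101 101]
low 172 [140 138 124  90  91  90  90  89  81  58  53  53  52  87 169 223 223 225]
low 175 [141 140 125  90  90  90  90  90  80  57  53  53  54  87 169 221 220 221]
low 178 [149 139 124  90  90  91  91  91  82  55  52  54  53  82 155 204 203 205]
[89 90 89 90 89 90 81 53 48 48 48 48 48 48 47 48 48 46 47 47 46 47 45 52
 71 89 87 87 88 88 88 89] [91 90 90 90 82 57 54 52 51 53 53 51 53 52 53 53 52 52 52 53 53 56 74 92
 91 92 91 90 90 91]
top [174.8 170.8]
side [252.4 181.8]
```

The block faces are 132 mm apart, mid x≈537.1, y≈62, which matches the seat from the box frame. I'll go down to the pack.

Call:
servo_tool(
  deltas=[
    [[-0.0025,0.0005,0.015],[0,0,0]],
    [[0,0,0.03],[0,0,0]],
    [[0,0,0.03],[0,0,0]],
    [[0,0,0.03],[0,0,0]],
    [[0,0,0.03],[0,0,0]],
    [[0,0,0.03],[0,0,0]],
    [[0,0,0.018],[0,0,0]],
    [[0,0,0.009],[0,0,0]],
    [[0,0,0.004],[0,0,0]],
    [[0,0,0],[0,0,0]],
    [[0,0,0],[0,0,0]],
  ],
)

```text
time: 13.42
tool_pos: [457.5, -235.7, 8.3]
tcp_rot: [3.14, 0.001, 1.452]
contact_force: [-0.3, -0.6, 0.2]
grip_width: 91.7
finger_force: 0.0
```

Call:
servo_tool(
  deltas=[
    [[0,0,0],[0,0,0]],
    [[0,0,0],[0,0,0]],
    [[0,0,0],[0,0,0]],
    [[0,0,0],[0,0,0]],
    [[0,0,0],[0,0,0]],
    [[0,0,0],[0,0,0]],
    [[0,0,0],[0,0,0]],
    [[0,0,0],[0,0,0]],
  ],
  fingers=0,
)

```text
time: 14.42
tool_pos: [457.1, -235.5, 7.7]
tcp_rot: [3.142, -0.0, 1.452]
contact_force: [-0.5, 0.1, -0.3]
grip_width: 39.5
finger_force: 30.0
```

Call:
servo_tool(
  deltas=[
    [[0,0,-0.01],[0,0,0]],
    [[0,0,-0.025],[0,0,0]],
    [[0,0,-0.03],[0,0,0]],
    [[0,0,-0.03],[0,0,0]],
    [[0,0,-0.03],[0,0,0]],
    [[0,0,-0.02],[0,0,0]],
    [[0,0,-0.005],[0,0,0]],
    [[0,0,0],[0,0,9.2]],
    [[0,0,0],[0,0,9.2]],
    [[0,0,0],[0,0,9.2]],
    [[0,0,0],[0,0,9.2]],
    [[0,0,0],[0,0,9.2]],
    [[0,0,0],[0,0,9.2]],
    [[0,0,0],[0,0,9.2]],
    [[0,0,0],[0,0,9.2]],
    [[0,0,0],[0,0,9.1]],
    [[0,0,0],[0,0,0]],
  ],
)

```text
time: 16.55
tool_pos: [456.6, -235.1, 156.9]
tcp_rot: [-3.14, 0.001, 0.01]
contact_force: [-0.4, 0.6, -3.8]
grip_width: 39.7
finger_force: 30.0
```

Call:
servo_tool(
  deltas=[
    [[0.004,-0.014,0],[0,0,0]],
    [[0.0075,-0.027,0],[0,0,0]],
    [[0.0075,-0.027,0],[0,0,0]],
    [[0.0075,-0.027,0],[0,0,0]],
    [[0.0075,-0.027,0],[0,0,0]],
    [[0.0075,-0.027,0],[0,0,0]],
    [[0.0075,-0.027,0],[0,0,0]],
    [[0.0075,-0.027,0],[0,0,0]],
    [[0.0075,-0.027,0],[0,0,0]],
    [[0.0075,-0.027,0],[0,0,0]],
    [[0.0075,-0.027,0],[0,0,0]],
    [[0.0035,-0.013,0],[0,0,0]],
    [[0,0,0],[0,0,0]],
    [[0,0,0],[0,0,0]],
    [[0,0,0],[0,0,0]],
  ],
)

```text
time: 18.42
tool_pos: [537.0, 61.4, 157.7]
tcp_rot: [3.141, 0.0, 0.007]
contact_force: [-0.3, -0.7, -3.1]
grip_width: 40.0
finger_force: 30.0
```

Run:
```python
from h import *
s=bot.capture("side")[:,:,::-1];cv2.imwrite("pics/side3.png",s)
o=bot.get_obs();print(o["tool_pos"],np.degrees(o["tcp_rot"]),o["grip_width"],o["finger_force"],o["contact_force"])
P=o["tool_pos"]
b=s[60:220,170:330];cv2.imwrite("pics/c3.png",cv2.resize(b,None,fx=3.7,fy=3.7,interpolation=cv2.INTER_CUBIC))
m,cs=blobs(s,(165,)*3,(255,)*3,(225,120,285,185))
for c in cs: print(cv2.boundingRect(c),cv2.contourArea(c))
for x in(-60,0,60): print(proj("side",(P[0]+x,P[1]-20,P[2]-8)))
```

```text
[537.04573522  61.41919378 157.75169074] [1.79998721e+02 4.62136443e-04 4.15628898e-01] 40.00811576647643 29.999498426914215 [-0.53112526  0.31448971 -2.92057426]
(225, 166, 8, 13) 17.5
[236.23511244 146.88511697]
[254.9380795  144.54573435]
[273.22384276 142.25853593]
```

View pics/c3.png

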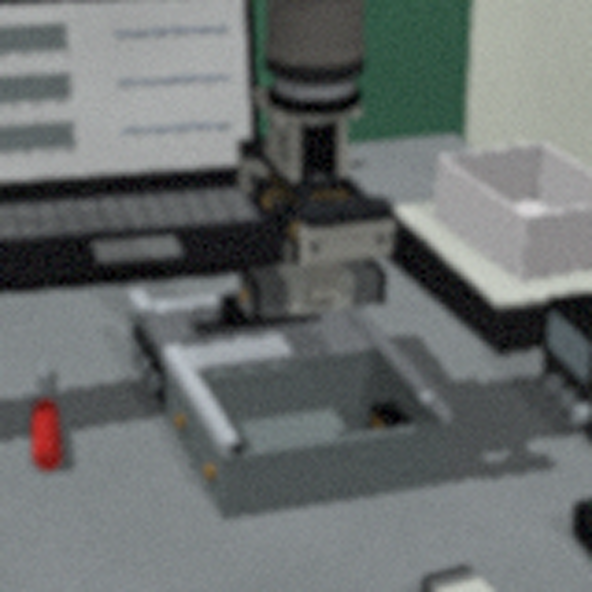

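The side crop shows the pack held level at crop (312,290), centred under the fingers along box x over the compartment. Lowering.

Call:
servo_tool(
  deltas=[
    [[0,-0.0005,0.012],[0,0,0]],
    [[0,0,0.025],[0,0,0]],
    [[0,0,0.03],[0,0,0]],
    [[0,0,0.03],[0,0,0]],
    [[0,0,0.02],[0,0,0]],
    [[0,0,0.01],[0,0,0]],
    [[0,0,0.006],[0,0,0]],
    [[0,0,0.003],[0,0,0]],
    [[0,0,0],[0,0,0]],
    [[0,0,0],[0,0,0]],
  ],
)

```text
time: 19.73
tool_pos: [537.5, 62.7, 22.3]
tcp_rot: [-3.142, -0.001, 0.008]
contact_force: [-0.9, 1.2, -3.0]
grip_width: 40.0
finger_force: 30.0
```

Call:
servo_tool(
  deltas=[
    [[0,0,0.002],[0,0,0]],
    [[0,0,0.002],[0,0,0]],
    [[0,0,0],[0,0,0]],
    [[0,0,0],[0,0,0]],
  ],
)

```text
time: 20.23
tool_pos: [537.1, 62.7, 17.7]
tcp_rot: [-3.142, -0.0, 0.008]
contact_force: [-0.0, 0.1, -3.3]
grip_width: 39.9
finger_force: 30.0
```

Call:
servo_tool(
  deltas=[
    [[0,0,0.001],[0,0,0]],
    [[0,0,0.001],[0,0,0]],
    [[0,0,0],[0,0,0]],
    [[0,0,0],[0,0,0]],
  ],
)

```text
time: 20.72
tool_pos: [537.1, 62.7, 15.7]
tcp_rot: [-3.142, -0.0, 0.008]
contact_force: [-0.2, 0.0, -3.2]
grip_width: 39.6
finger_force: 30.0
```

Call:
servo_tool(
  deltas=[
    [[0,0,0.0005],[0,0,0]],
    [[0,0,0.0005],[0,0,0]],
    [[0,0,0],[0,0,0]],
    [[0,0,0],[0,0,0]],
  ],
)

```text
time: 21.22
tool_pos: [537.2, 62.7, 15.7]
tcp_rot: [-3.142, -0.001, 0.008]
contact_force: [-3.1, -0.0, 6.5]
grip_width: 39.6
finger_force: 30.0
```

Floor contact: +6.5 N at TCP 15.7, where a pack bottom at 8 mm was expected. Release gently, rise, and go over the fin.

Call:
servo_tool(
  deltas=[
    [[0,0,0],[0,0,0]],
    [[0,0,0],[0,0,0]],
    [[0,0,0],[0,0,0]],
    [[0,0,0],[0,0,0]],
    [[0,0,-0.005],[0,0,0]],
    [[0,0,-0.015],[0,0,0]],
    [[0,0,-0.03],[0,0,0]],
    [[0,0,-0.04],[0,0,0]],
    [[0,0,-0.04],[0,0,0]],
    [[0,0,-0.03],[0,0,0]],
    [[0,-0.015,0],[0,0,0]],
    [[0,-0.03,0],[0,0,0]],
    [[0,-0.03,0],[0,0,0]],
    [[0,-0.03,0],[0,0,0]],
    [[0,-0.03,0],[0,0,0]],
    [[0,-0.015,0],[0,0,0]],
    [[0,0,0],[0,0,0]],
    [[0,0,0],[0,0,0]],
  ],
  fingers=0.65,
)

```text
time: 23.48
tool_pos: [535.8, 211.9, 174.5]
tcp_rot: [3.141, 0.001, 0.008]
contact_force: [0.0, -0.2, -0.2]
grip_width: 59.6
finger_force: 0.0
```

Run:
```python
from h import *
t=bot.capture("top")[:,:,::-1];cv2.imwrite("pics/top4.png",t);s=bot.capture("side")[:,:,::-1];cv2.imwrite("pics/side4.png",s)
a=cv2.resize(t[115:215,70:215],None,fx=5.4,fy=5.4,interpolation=cv2.INTER_CUBIC);cv2.imwrite("pics/c4.png",a)
```

```text
(no output)
```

View pics/c4.png

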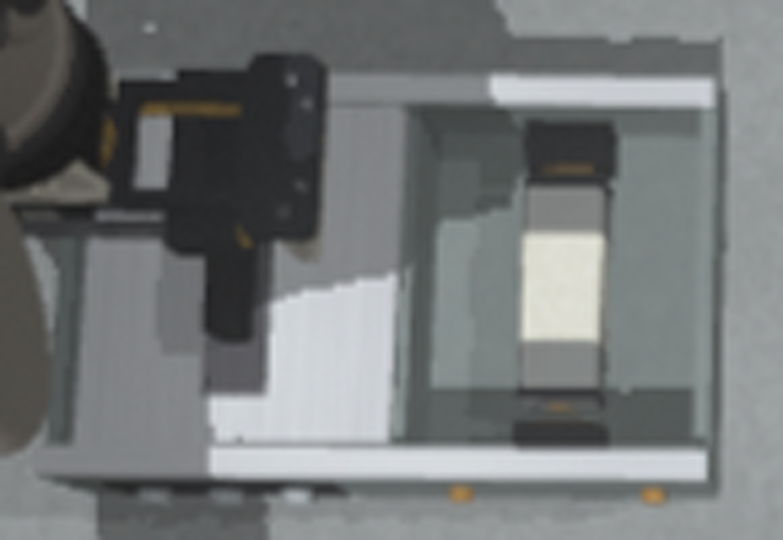

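The pack is seated between the blocks, its wrap spanning crop rows 233–341 and columns 521–603. I'll check the numbers.

Run:
```python
from h import *
np.set_printoptions(precision=1,suppress=True)
t=cv2.imread("pics/top4.png");g=t[:,:,1];gT=g.T
for nm,r0,r1,l in(("wU",150,166,0),("wL",168,186,1)): print(nm,fit("top",edges(g,range(169,179),r0,r1,172,l),38))
for nm,r0,r1,l in(("wl",158,174,0),("wr",174,190,1)): print(nm,fit("top",edges(gT,range(161,175),r0,r1,172,l)[:,::-1],38))
print(g[140:195,174])
s=cv2.imread("pics/side4.png")
m,cs=blobs(s,(150,)*3,(255,)*3,(235,155,275,195),8)
for c in cs: print(cv2.minAreaRect(c),cv2.contourArea(c))
print(proj("side",(537,62.5,38)))
```

```text
wU (array([567.6,  62.7], dtype=float32), np.float32(-88.890785))
wL (array([512. ,  60.3], dtype=float32), np.float32(-89.25586))
wl (array([537.6,  81. ], dtype=float32), np.float32(1.3337786))
wr (array([538.3,  42.1], dtype=float32), np.float32(-0.3938891))
[ 51  53  54  54  55  66  77  61  55  90 129 129 128 129 130 130 131 146
 191 221 221 222 221 221 222 221 223 221 219 220 222 224 222 220 221 221
 220 203 149 134 134 133 134 134 134 134 115  61  69  87  95  83  82  61
  58]
((253.5499725341797, 173.84999084472656), (6.363961219787598, 16.970563888549805), 81.8698959350586) 83.0
[252.4 173.7]
```

Run:
```python
from h import *
np.set_printoptions(precision=1,suppress=True)
t=cv2.imread("pics/top4.png");g=t[:,:,1]
print("block mid row -> upper top edge / lower", [plane("top",(174.5,r),34)[0] for r in(145,145.5,146,192,192.5,193)])
print("pack ends", [plane("top",(174.5,r),38)[0] for r in(147,147.5,148,148.5,186,186.5,187)])
for X,z in((602.5,34),(602.5,8),(597,38),(597,8),(477,38),(477,8),(471.5,34)): print(X,z,proj("top",(X,62,z)))
p,a=fit("top",edges(g,range(150,198),196,213,160,True),73);print("low rail",p,a)
p,a=fit("top",edges(g,range(165,198),118,132,160),73);print("up rail",p,a)
c=np.hstack([cv2.resize(t[138:200,160:192],None,fx=9,fy=9,interpolation=cv2.INTER_CUBIC),cv2.resize(cv2.imread("pics/side4.png")[150:205,225:280],None,fx=9,fy=558/55,interpolation=cv2.INTER_CUBIC)])
cv2.imwrite("pics/c5.png",c);print(c.shape)
```

```text
block mid row -> upper top edge / lower [np.float64(604.3657814793416), np.float64(602.9413409903498), np.float64(601.5175065184092), np.float64(473.0664312124694), np.float64(471.6973092944163), np.float64(470.3287584397036)]
pack ends [np.float64(597.5268630533257), np.float64(596.1103309685293), np.float64(594.694401023864), np.float64(593.2790728354744), np.float64(488.81684316496444), np.float64(487.4461496235219), np.float64(486.07602923532676)]
602.5 34 [174.5 145.7]
602.5 8 [176.  148.3]
597 38 [174.2 147.2]
597 8 [175.9 150.2]
477 38 [172.3 190.3]
477 8 [174.1 192.1]
471.5 34 [172.4 192.5]
low rail [436.8  61.7] -89.275276
up rail [638.   32.4] -89.39647
(558, 783, 3)
```

View pics/c5.png

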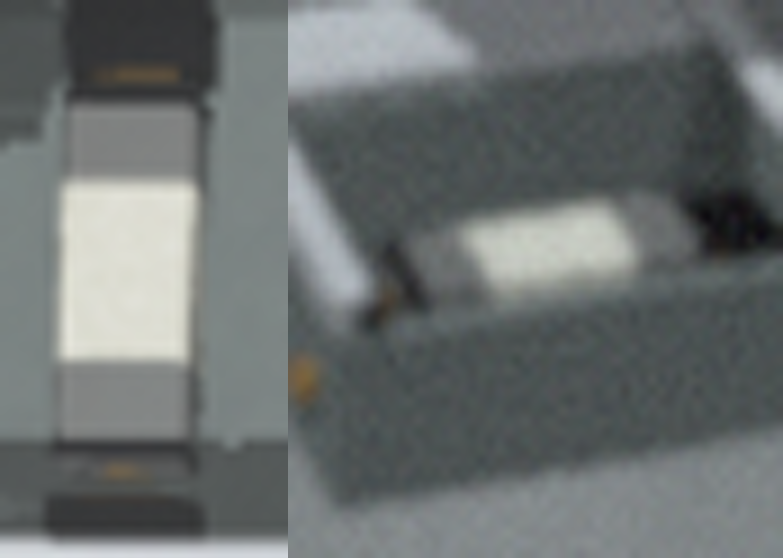

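In the same picture, the pack's grey body and wrap are centred at x≈539.8 and the blocks' midpoint is 537.5. The pack sits about 2 mm towards +x, and the side view agrees. There is plenty of time, so I'll regrasp, lift slightly and shift it by -2 mm.

Call:
servo_tool(
  deltas=[
    [[0,0.015,0],[0,0,0]],
    [[0,0.03,0],[0,0,0]],
    [[0,0.03,0],[0,0,0]],
    [[0,0.03,0],[0,0,0]],
    [[0,0.03,0],[0,0,0]],
    [[0,0.014,0],[0,0,0]],
    [[0,0,0.02],[0,0,0]],
    [[0,0,0.03],[0,0,0]],
    [[0,0,0.03],[0,0,0]],
    [[0,0,0.03],[0,0,0]],
    [[0,0,0.025],[0,0,0]],
    [[0,0,0.012],[0,0,0]],
    [[0,0,0.007],[0,0,0]],
    [[0,0,0.003],[0,0,0]],
    [[0,0,0],[0,0,0]],
    [[0,0,0],[0,0,0]],
  ],
)

```text
time: 25.58
tool_pos: [537.5, 63.7, 18.3]
tcp_rot: [-3.142, -0.001, 0.008]
contact_force: [-0.7, -0.3, 0.7]
grip_width: 59.8
finger_force: 0.0
```

Call:
servo_tool(
  deltas=[
    [[0,0,0],[0,0,0]],
    [[0,0,0],[0,0,0]],
    [[0,0,0],[0,0,0]],
    [[0,0,0],[0,0,0]],
    [[0,0,0],[0,0,0]],
  ],
  fingers=0,
)

```text
time: 26.2
tool_pos: [537.2, 63.6, 17.9]
tcp_rot: [3.142, -0.0, 0.008]
contact_force: [-1.2, -1.4, 1.6]
grip_width: 39.8
finger_force: 30.0
```

Call:
servo_tool(
  deltas=[
    [[0,0,-0.003],[0,0,0]],
    [[0,0,0],[0,0,0]],
    [[-0.002,0.001,0],[0,0,0]],
    [[0,0,0],[0,0,0]],
    [[0,0,0.001],[0,0,0]],
    [[0,0,0.001],[0,0,0]],
    [[0,0,0.0005],[0,0,0]],
    [[0,0,0],[0,0,0]],
    [[0,0,0],[0,0,0]],
  ],
)

```text
time: 27.32
tool_pos: [535.2, 62.7, 18.2]
tcp_rot: [-3.142, -0.0, 0.008]
contact_force: [-0.1, 0.1, -3.7]
grip_width: 40.2
finger_force: 30.0
```

Call:
servo_tool(
  deltas=[
    [[0,0,0.0005],[0,0,0]],
    [[0,0,0.0005],[0,0,0]],
    [[0,0,0],[0,0,0]],
    [[0,0,0],[0,0,0]],
  ],
)

```text
time: 27.82
tool_pos: [535.2, 62.7, 17.8]
tcp_rot: [-3.142, -0.001, 0.008]
contact_force: [-2.6, 0.2, 5.9]
grip_width: 39.6
finger_force: 30.0
```

Call:
servo_tool(
  deltas=[
    [[0,0,0],[0,0,0]],
    [[0,0,0],[0,0,0]],
    [[0,0,0],[0,0,0]],
    [[0,0,0],[0,0,0]],
    [[0,0,-0.005],[0,0,0]],
    [[0,0,-0.015],[0,0,0]],
    [[0,0,-0.03],[0,0,0]],
    [[0,0,-0.04],[0,0,0]],
    [[0,0,-0.04],[0,0,0]],
    [[0,0,-0.03],[0,0,0]],
    [[0.002,-0.015,0],[0,0,0]],
    [[0,-0.03,0],[0,0,0]],
    [[0,-0.03,0],[0,0,0]],
    [[0,-0.03,0],[0,0,0]],
    [[0,-0.03,0],[0,0,0]],
    [[0,-0.015,0],[0,0,0]],
    [[0,0,0],[0,0,0]],
    [[0,0,0],[0,0,0]],
  ],
  fingers=0.65,
)

```text
time: 30.08
tool_pos: [535.8, 211.9, 177.0]
tcp_rot: [3.141, 0.0, 0.008]
contact_force: [0.0, -0.8, -0.3]
grip_width: 59.6
finger_force: 0.0
```

Run:
```python
from h import *
np.set_printoptions(precision=1,suppress=True)
t=bot.capture("top")[:,:,::-1];cv2.imwrite("pics/top5.png",t);s=bot.capture("side")[:,:,::-1];cv2.imwrite("pics/side5.png",s)
g=t[:,:,1];gT=g.T
for nm,r0,r1,l in(("wU",150,166,0),("wL",168,186,1)): print(nm,fit("top",edges(g,range(169,178),r0,r1,172,l),38))
for nm,r0,r1,l in(("wl",158,174,0),("wr",174,190,1)): print(nm,fit("top",edges(gT,range(161,175),r0,r1,172,l)[:,::-1],38))
m,cs=blobs(s,(150,)*3,(255,)*3,(235,155,275,195),8)
for c in cs: print(cv2.minAreaRect(c),cv2.contourArea(c))
print(g[140:195,174])
```

```text
wU (array([565.6,  63.9], dtype=float32), np.float32(-88.08932))
wL (array([509.6,  61.5], dtype=float32), np.float32(-89.26071))
wl (array([537.,  81.], dtype=float32), np.float32(1.336049))
wr (array([536.9,  42.1], dtype=float32), np.float32(-0.43004668))
((253.0, 174.0), (6.575959205627441, 17.755090713500977), 80.53767395019531) 88.5
[ 52  53  53  53  54  65  81  70  60  61  97 130 129 129 130 130 130 130
 159 208 222 222 221 221 221 222 222 224 220 218 220 223 224 221 220 221
 221 220 199 135 134 134 133 134 135 134 127  98  61  76  88  83  77  61
  57]
```

Centre is now (537.6, 61.6), in line with the blocks (537.5, ~62). Now grip the fin (down 103 mm to TCP 74) and shut the cover.

Call:
servo_tool(
  deltas=[
    [[0,0,0.02],[0,0,0]],
    [[0,0,0.03],[0,0,0]],
    [[0,0,0.03],[0,0,0]],
    [[0,0,0.015],[0,0,0]],
    [[0,0,0.008],[0,0,0]],
    [[0,0,0],[0,0,0]],
    [[0,0,0],[0,0,0]],
  ],
)

```text
time: 31.05
tool_pos: [536.6, 212.8, 75.2]
tcp_rot: [-3.141, -0.002, 0.008]
contact_force: [-0.3, 0.3, -0.1]
grip_width: 59.8
finger_force: 0.0
```

Call:
servo_tool(
  deltas=[
    [[0,0,0],[0,0,0]],
    [[0,0,0],[0,0,0]],
    [[0,0,0],[0,0,0]],
    [[0,0,0],[0,0,0]],
    [[0,0,0],[0,0,0]],
    [[0,0,0],[0,0,0]],
    [[0,0,0],[0,0,0]],
  ],
  fingers=0,
)

```text
time: 31.92
tool_pos: [535.8, 212.5, 74.2]
tcp_rot: [3.141, 0.0, 0.008]
contact_force: [0.8, -2.6, 0.0]
grip_width: 16.0
finger_force: 30.0
```

Call:
servo_tool(
  deltas=[
    [[0,0.006,0],[0,0,0]],
    [[0,0.012,0],[0,0,0]],
    [[0,0.015,0],[0,0,0]],
    [[0,0.015,0],[0,0,0]],
    [[0,0.015,0],[0,0,0]],
    [[0,0.015,0],[0,0,0]],
    [[0,0.015,0],[0,0,0]],
    [[0,0.015,0],[0,0,0]],
    [[0,0.015,0],[0,0,0]],
    [[0,0.01,0],[0,0,0]],
    [[0,0.006,0],[0,0,0]],
    [[0,0.003,0],[0,0,0]],
    [[0,0,0],[0,0,0]],
  ],
)

```text
time: 33.55
tool_pos: [537.3, 70.2, 74.2]
tcp_rot: [3.141, -0.0, 0.008]
contact_force: [3.8, -2.2, -3.6]
grip_width: 16.2
finger_force: 30.0
```

Call:
servo_tool(
  deltas=[
    [[0,0.003,0],[0,0,0]],
    [[0,0.002,0],[0,0,0]],
    [[0,0.002,0],[0,0,0]],
    [[0,0,0],[0,0,0]],
  ],
)

```text
time: 34.05
tool_pos: [537.4, 63.9, 74.2]
tcp_rot: [-3.141, -0.001, 0.009]
contact_force: [5.5, 1.4, -3.4]
grip_width: 15.6
finger_force: 30.0
```

Call:
servo_tool(
  deltas=[
    [[0,0.001,0],[0,0,0]],
    [[0,0.001,0],[0,0,0]],
    [[0,0.001,0],[0,0,0]],
    [[0,0,0],[0,0,0]],
  ],
)

```text
time: 34.55
tool_pos: [537.4, 62.4, 74.2]
tcp_rot: [-3.139, -0.001, 0.008]
contact_force: [5.2, 9.0, -5.1]
grip_width: 15.8
finger_force: 30.0
```

Shut stop reached: 150.2 mm of travel and a 9 N reaction. Ease off, release and rise.

Call:
servo_tool(
  deltas=[
    [[0,-0.0005,0],[0,0,0]],
    [[0,0,0],[0,0,0]],
    [[0,0,0],[0,0,0]],
    [[0,0,0],[0,0,0]],
    [[0,0,0],[0,0,0]],
    [[0,0,0],[0,0,0]],
    [[0,0,-0.015],[0,0,0]],
    [[0,0,-0.03],[0,0,0]],
    [[0,0,-0.04],[0,0,0]],
    [[0,0,-0.03],[0,0,0]],
    [[0,-0.02,-0.01],[0,0,0]],
    [[0,-0.04,0],[0,0,0]],
    [[0,-0.05,0],[0,0,0]],
    [[0,-0.05,0],[0,0,0]],
    [[0,-0.03,0],[0,0,0]],
    [[0,0,0],[0,0,0]],
  ],
  fingers=0.8,
)

```text
time: 36.55
tool_pos: [534.2, 254.3, 198.3]
tcp_rot: [-3.141, 0.002, 0.012]
contact_force: [-0.6, -0.1, -1.0]
grip_width: 73.4
finger_force: 0.0
```

Run:
```python
from h import *
t=bot.capture("top")[:,:,::-1];cv2.imwrite("pics/top6.png",t)
```

```text
(no output)
```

View pics/top6.png

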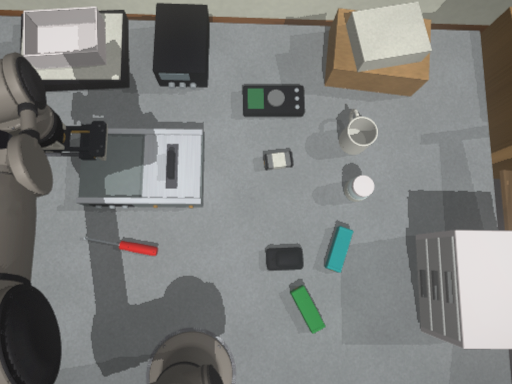

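The cover is shut at the box's -y end, with the fin at (172,166). Everything else is where it lay. Handing in.

```bash
python3 -c "
from plant import bot
print(bot.close_job())"
```

```text
the job is handed in; nothing more can be done
None
```

The long pack is lying on the compartment floor, lined up between the contact blocks to within about 1 mm by my last measurement, with the cover slid fully shut over it, nothing else moved, and the job handed in at about 37 s.

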